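# Dock the detector head on the spectrometer's port pins and hook it down

### The job

Slide the detector head along the bench up to the spectrometer, without lifting or tipping it, so that both port pins enter the two holes of its flange and the flange sits fully home, flush against the port; the port plate may have been left up to 8 mm off to one side, so feel for the pins and push gently, never ramming them. Then swing the red-tabbed hook down over the flange, all the way, and let go. Leave the lens, the filter case and the screwdriver where they are.

Things in the scene. Friction and masses are not known exactly. Their poses are not given: they have to be found in the camera images.
- spectrometer: Fixed blue-grey instrument, 170 deep (x), 200 wide (y), 90 high. Origin: centre of its underside, on the bench. Its port looks along its own -x; the detector head docks by moving along the spectrometer's +x.
- port_middle (a point): Middle of the port on the upright port face, 85 mm in front of (-x) the spectrometer's origin, 45 mm above the bench; spectrometer's axes. The port plate here is a cross-slide, clamped at a sideways (y) setting anywhere within 8 mm of the middle that is NOT given: see it or feel for it.
- flange_middle (a point): Middle of the flange's front face, 45 mm above the bench; head's axes. The holes' mouths lie in this face 57 mm left and right (y) of it at this height. The matching steel pins, 114 mm apart, 45 mm up, stick out 18 mm from the port plate: 10 mm thick, the last 3 mm tapering to 7 mm. The head is home when this point is on the port face, squared up with it, within 8 mm sideways of port_middle.
- detector_head: Loose light-grey detector head on two white glides, 0.55 to 0.95 kg, takes 1 to 3 N to slide. Origin: centre of its underside. In front (+x) an aluminium flange plate 10 thick, 140 wide (y), top 85 mm up, front face at x = +50 mm, with two 11.5 mm through holes. Behind it a flat-sided housing x = -50 to +40, y = -48 to +48 mm, top 66 mm up, too wide to grasp.
- finger_well (a point): Middle of the mouth of the finger well in the top of the housing, 24 mm behind the head's origin, 66 mm above the bench; head's axes. Open-topped pocket 36 mm along x, 86 mm along y, 38 mm deep (floor 28 mm above the bench): fingertips put in it, spread or closed, move and steer the head. The rear and sides of the housing can be pushed too.
- hook (a joint): Angle (rad) of the steel hook on top of the port: 0 = down (level, nose behind the flange), 1.57 = upright, 2.1 = fully back; starts at 1.6 to 2.0. Stiff hinge along the spectrometer's y: stays where left, takes about 1 N at the tab. Closing, the tab swings over towards the spectrometer's -x and down. It closes only if the flange is within about 2 mm of home.
- hook_hinge (a point): Middle of the hook's hinge, on top of the spectrometer at its x = -55, y = 0, 100 mm above the bench. Axes as the spectrometer's.
- hook_tip (a point): Middle of the hook's red tab, 75 mm from the hinge axis, 7 mm short of its end. The arm is 8 mm thick (tab 10 mm), 40 mm wide along the hinge axis. Down: the tab's top is 105 mm above the bench; upright: its end is 182 mm up. The nose reaches 24 mm below the arm's underside, 42 to 51 mm from the hinge.
- lens: Bystander: glass lens in a black ring, 138 mm high, on a post with a round 60 mm foot. Origin: centre of the underside. Fragile.
- filter_case: Bystander: blue box, 60 x 90 x 28 mm. Origin: centre of the underside.
- driver: Bystander: screwdriver 160 mm long, lying.
- control_unit: Fixed light-grey control unit with knobs, 120 x 160 x 70 mm. Origin: centre of the underside.
Things that resemble listed ones, but are neither listed nor needed, are in the scene too. Leave any brown or yellow look-alike of the detector_head alone.

How it is judged:
On the way, in this order (a step that is already met when the one before it is completed fails the run):
1. both pins are in the flange's holes: the flange is flush on the port (within 2.5 mm) and square with it, the hook still up (x of flange_middle in the frame of port_middle above -0.0025 m and y of flange_middle in the frame of port_middle between -0.0115 and 0.0115 m and angle between the x axis of detector_head and the x axis of spectrometer, either way round below 0.04 rad and value of joint hook above 0.3 rad), for 0.2 s.
2. the hook is down over the flange (value of joint hook below 0.1 rad), for 0.2 s.
At the end, for the whole second after the job is handed in: The detector head is docked: its flange flush on the port within 2.5 mm and square with it (0.04 rad), within 11.5 mm sideways of the port's middle, which it can only be with both pins in its holes; the hook is down (below 0.1 rad) over the flange; the head is at rest (x of flange_middle in the frame of port_middle above -0.0025 m and y of flange_middle in the frame of port_middle between -0.0115 and 0.0115 m and angle between the x axis of detector_head and the x axis of spectrometer, either way round below 0.04 rad and value of joint hook below 0.1 rad and linear speed of detector_head below 0.01 m/s); the robot touches nothing.
It fails at once if the detector head is lifted more than 15 mm off the bench or tipped by more than 0.2 rad (height (world z) of detector_head above 0.015 m or angle between detector_head's own z axis and vertical above 0.2 rad).
It fails at once if the detector head is rammed against the spectrometer (pins, port or hook) with more than 40 N (contact force between detector_head and spectrometer above 40 N).
It fails at once if a bystander (lens, filter case, screwdriver) is pushed more than 20 mm away (distance of any of lens, filter_case, driver from where it was at the start of the episode above 0.02 m).
It also fails if it takes over 67 s, if anything falls off the work surface, if the arm or the gripper's body presses on something with over 40 N, if the wrist force passes 120 N, or if a joint passes its speed limit or range.

### The arm

A 6-joint arm with a two-finger parallel gripper is mounted at the origin on the work surface. World frame = base frame: x ahead of the robot, y to its left, z up, the work surface at z = 0. Lengths are in m, angles in rad, forces in N, time in s.
With the tool pointing down it reaches from about 0.3 to 0.95 m from the base axis. Payload 3.1 kg.
Tool frame: the origin (TCP) lies at the very end of the fingers, on their centre line; the grasp point (between the pads) lies 19 mm behind it; z points along the fingers, y is the direction in which the jaws open and shut (so a half turn about z gives the same grasp; the last joint's range is limited). The gripper opens to 85 mm and grips with 20 to 120 N. Pads are 22 mm wide; open, the fingers measure 114 mm over their backs; the gripper's body (76 mm by 85 mm) begins 54 mm behind the grasp point. The pads swing forward as they close: fully open they stand 13 mm farther back than shut.
Start: joints at [1.061, 0.308, 1.634, -0, 1.2, -0.07], TCP at [0.266, 0.566, 0.231] pointing down, gripper open.
Joint ranges: [-3.06, 3.06], [-0.79, 1.96], [0.05, 2.63], [-1.19, 4.34], [0.05, 2.64], [-2.94, 2.94]. Speed limits (rad/s): [2.79, 2.79, 3.14, 3.14, 3.14, 3.14].

### API

Orientations are given as a 3x3 rotation matrix whose columns are the frame's x, y, z axes.
In Python, from plant import manip gives the robot as it stands.
- The arm moves only by the tool send_rows, never from a script. Its argument "series" is a list of rows, each a list of 3 entries, a list of its own where there are three numbers: the shift along the tool's x, y, z in m, then the turn about the tool's z in rad, then the opening in per cent of the stroke, from 0 (shut) to 100 (fully open). A call has 1 to 20 rows; each row is the pose to reach, as a shift and turn from the pose commanded when the call began, along the tool's axes at that moment; what a row does not reach only later rows make up. A row lasts 1/8 s, in which the tool goes at most 62.5 mm and 10.7 degrees, less where a joint would pass 70% of its speed; a pose out of reach is approached as far as the arm can. A call with a gripper value outside its range is refused whole. The fingers move at their own pace and stop on an object; "squeeze" is the grip in N (left out, the last holds). Time passes only in rows, so rows that repeat a pose let the fingers close. It gives the time, the measured TCP pose, the force and the opening at its end, in the units of the state.
- manip.read_state(): the state, without advancing time (a new reading comes with each control period).
- manip.get_image(name): name is "side" or "top"; returns (picture, depth): 384x512x3 uint8, red, green, blue; 384x512 float32, m along the optical axis (not along the pixel's ray), 0 where there is no reading.
- manip.camera_model(name): a dict with "K" (3x3 intrinsics, pixels), "k1" (the pictures are not rectified: a ray, as slopes to the right and down, at radius r is drawn at 1 + k1 r^2 times it, then the intrinsics apply), "R" (3x3) and "t" (3): a world point X has camera coordinates R X + t. Camera axes: x right, y down, z forward; pixel columns grow to the right and rows downward; lengths in m; the calibration is good to about 2 mm. A picture is of the moment at which its call begins. camera_model takes no time and is no camera call.
- manip.job_done(): hands the job in, once; it reports no verdict.
The state is a dict: "clock": time; "joint_positions": joint angles; "qvel": joint speeds; "effort": joint torques, N m; "tcp_pos": TCP position; "tcp_rot": TCP orientation; "wrist_force": force on the tool from outside, world axes, zero at the start; "torque": the same for the moment, N m; "gripper_width": finger opening in m.
Only numpy, scipy, OpenCV 4.12 (cv2) and the standard library are available. Lean on these libraries where they do the work, as an engineer would, in place of code of your own. Each camera call takes 0.05 s, during which the arm holds its last target. There are 200 camera calls.

## Working session

There is one attempt and no reset: what is moved stays moved. The work goes in short steps, Python scripts to look and compute and a tool call to move; the robot and the scene stay as the last step left them, time stands still between calls to the robot, and variables do not carry over. Pictures are saved under pics/ and viewed, about 8 in all and at most 12, crops included, and the job is handed in when it is done.

Besides the shell and the picture viewer there is one more tool, called after "Emit:" by a JSON object that holds its "fn" and its "kwargs", one argument or row to a line. send_rows: Moves the arm, as the interface text tells. Its arguments: {"type":"object","properties":{"series":{"type":"array"},"squeeze":{"type":"number"}},"required":["series"]}

```bash
mkdir -p pics; cat > h.py <<'E'
import numpy as np, cv2, json
from plant import manip
def grab(n,tag):
    im,d=manip.get_image(n); cv2.imwrite(f'pics/{tag}.png',im[:,:,::-1]); np.savez(f'pics/{tag}.npz',im=im,d=d); return im,d
def cam(n):
    c=manip.camera_model(n); return np.array(c['K']),float(c['k1']),np.array(c['R']),np.array(c['t'])
def rays(n,uv):
    K,k1,R,t=cam(n); uv=np.asarray(uv,float).reshape(-1,2)
    xy=cv2.undistortPoints(uv[:,None],K,np.array([k1,0,0,0.]))[:,0]
    return np.c_[xy,np.ones(len(xy))],R,t
def onz(n,uv,z):
    r,R,t=rays(n,uv); C=-R.T@t; d=r@R; s=(z-C[2])/d[:,2]; return C+s[:,None]*d
def dep(n,uv,d):
    r,R,t=rays(n,uv); uv=np.asarray(uv).reshape(-1,2).astype(int)
    return (r*d[uv[:,1],uv[:,0]][:,None]-t)@R
def cloud(n,d):
    vv,uu=np.mgrid[:384,:512]; uv=np.c_[uu.ravel(),vv.ravel()]
    P=dep(n,uv,d).reshape(384,512,3); P[d==0]=np.nan; return P
E
python3 - <<'E'
from h import *
a,_=grab('top','top0'); b,_=grab('side','side0')
for n in('top','side'):
    K,k1,R,t=cam(n); print(n,K.tolist(),k1,R.round(3).tolist(),(-R.T@t).round(3))
print(manip.read_state())
E
```

```text
top [[429.74053876536277, 0.0, 256.5902934484502], [0.0, 429.74053876536277, 193.39160921760688], [0.0, 0.0, 1.0]] 0.03105828192499903 [[0.004, -1.0, -0.012], [-0.99, -0.002, -0.14], [0.14, 0.013, -0.99]] [ 0.385 -0.079  1.335]
side [[449.2404254316173, 0.0, 249.45436093626208], [0.0, 449.2404254316173, 182.7161152668472], [0.0, 0.0, 1.0]] -0.08074976828960552 [[-0.979, -0.206, -0.006], [-0.153, 0.746, -0.648], [0.138, -0.633, -0.762]] [0.403 0.649 0.992]
{'clock': 0.1, 'joint_positions': array([ 1.06129491e+00,  3.08918108e-01,  1.63507941e+00,  2.93474638e-06,
        1.19971125e+00, -6.97216544e-02]), 'qvel': array([ 0.0004626 ,  0.00011913, -0.00329713, -0.00031869,  0.00073617,
        0.00148121]), 'effort': array([-2.23035336e-04, -4.16409302e+01, -2.77646327e+01, -1.40754378e-05,
        4.05870655e-03,  4.31080835e-06]), 'tcp_pos': array([0.26575265, 0.56484711, 0.23015222]), 'tcp_rot': array([[-9.04844916e-01,  4.25740070e-01, -1.03450268e-03],
       [ 4.25741301e-01,  9.04843046e-01, -1.84600286e-03],
       [ 1.50145170e-04, -2.11077683e-03, -9.99997761e-01]]), 'wrist_force': array([-0.40491435,  0.02676515, -0.66545245]), 'torque': array([-0.04903666, -0.02187785,  0.01975708]), 'gripper_width': 0.08543234674995097}
```

View pics/top0.png

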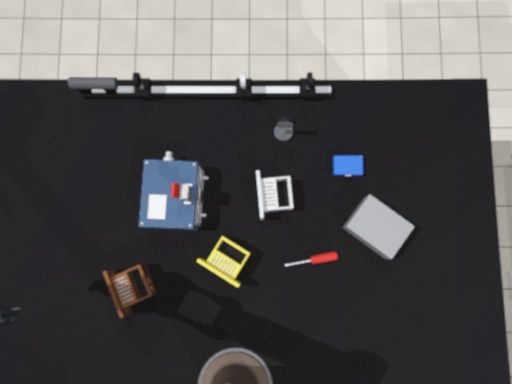

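View pics/side0.png

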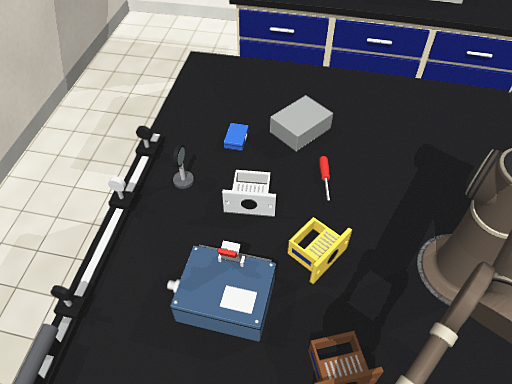

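The top view shows the spectrometer at (171,195) with its port facing right. The head is at (275,193) with its flange on the left and the well at about (284,193). The lens is at (284,130). The side view shows the red hook tab at (228,252), raised. Next I'll measure both.

```bash
python3 - <<'E'
from h import *
z=np.load('pics/top0.npz'); im,d=z['im'],z['d']; P=cloud('top',d)
hsv=cv2.cvtColor(im,cv2.COLOR_RGB2HSV)
def rect(mask,zz,name):
    c=max(cv2.findContours(mask.astype(np.uint8),0,1)[0],key=cv2.contourArea)[:,0]
    w=onz('top',c,zz)[:,:2].astype(np.float32); r=cv2.minAreaRect(w); print(name,[np.round(x,4) for x in r]); return r
reg=np.zeros((384,512),bool); reg[140:250,120:320]=1
# spectrometer top
m=reg&(abs(P[...,2]-.09)<.012)&(np.arange(512)[None]<225)
print(m.sum(),np.nanmedian(P[...,2][m]))
m2=cv2.morphologyEx(m.astype(np.uint8),cv2.MORPH_CLOSE,np.ones((9,9)));m2=cv2.morphologyEx(m2,cv2.MORPH_OPEN,np.ones((15,15)))
rect(m2,.09,'spec')
h=reg&(np.arange(512)[None]>245)&(P[...,2]>.02)
q=P[h]; print('head pts',len(q),q.min(0),q.max(0))
mf=h&(P[...,2]>.075); rect(mf,.085,'flange'); print(np.percentile(P[mf],[2,50,98],axis=0).round(4).tolist())
mh=h&(P[...,2]>.058)&(P[...,2]<.074); rect(mh,.066,'housing')
red=reg&(hsv[...,1]>150)&((hsv[...,0]<8)|(hsv[...,0]>172)); print('red',np.percentile(P[red],[2,50,98],axis=0).round(4).tolist())
big=cv2.resize(im[145:245,130:310],None,fx=4.4,fy=4.4,interpolation=cv2.INTER_CUBIC)
cv2.imwrite('pics/crop0.png',big[:,:,::-1])
E
```

```text
3549 0.0903341298227208
spec [array([0.5593, 0.191 ]), array([0.1682, 0.2006]), np.float64(88.2405)]
head pts 1177 [ 0.49111057 -0.16939915  0.02094995] [ 0.62917681 -0.060746    0.09375169]
flange [array([ 0.5602, -0.0713]), array([0.1377, 0.0099]), np.float64(5.3391)]
[[0.4927, -0.0793, 0.0802], [0.5594, -0.0705, 0.0854], [0.6257, -0.0614, 0.0906]]
housing [array([ 0.5654, -0.1212]), array([0.0967, 0.0896]), np.float64(5.2747)]
red [[nan, nan, nan], [nan, nan, nan], [nan, nan, nan]]
```

View pics/crop0.png

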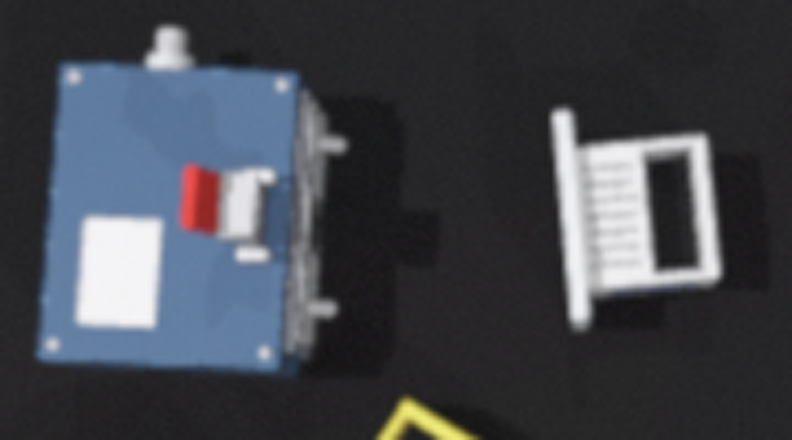

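The crop shows the pins at crop pixels (345,145) and (335,308), and the hook with its red tab leaning back over the spectrometer. The head is yawed about 7° relative to it. Next I'll refine the pins and the spectrometer edges.

```bash
python3 - <<'E'
from h import *
for n in('top','side'):
    z=np.load(f'pics/{n}0.npz'); im,d=z['im'],z['d']; P=cloud(n,d)
    hsv=cv2.cvtColor(im,cv2.COLOR_RGB2HSV)
    blue=(hsv[...,0]>95)&(hsv[...,0]<125)&(hsv[...,1]>60)&(hsv[...,1]<200)&(hsv[...,2]>50)
    m=((abs(P[...,2]-.09)<.01)&(P[...,1]>.05)&(P[...,1]<.33)&(P[...,0]>.4)&(P[...,0]<.7)).astype(np.uint8)
    m=cv2.morphologyEx(cv2.morphologyEx(m,3,np.ones((9,9))),2,np.ones((9,9)))
    c=max(cv2.findContours(m,0,1)[0],key=cv2.contourArea)[:,0]; w=onz(n,c,.09)[:,:2]
    r=cv2.minAreaRect(w.astype(np.float32)); print(n,r)
    C=np.array(r[0]); a=np.radians(r[2]); ux=np.array([np.cos(a),np.sin(a)])
    if abs(ux[1])<.7: ux=np.array([-ux[1],ux[0]])
    if ux[1]<0: ux=-ux
    uy=np.array([-ux[1],ux[0]]); l=(w-C)@np.c_[ux,uy]
    for nm,s,k in(('rear',l[:,0]>.075,0),('front',l[:,0]<-.075,0),('left',l[:,1]>.092,1),('right',l[:,1]<-.092,1)):
        s&=abs(l[:,1-k])<(.085,.07)[k]
        q=w[s]; v=cv2.fitLine(q.astype(np.float32),cv2.DIST_HUBER,0,.01,.01)[:,0]; print(nm,len(q),v.round(4),np.degrees(np.arctan2(v[1],v[0])).round(2))
    # bright things in front of the port
    br=(hsv[...,2]>110)&(hsv[...,1]<70)&(P[...,1]<.108)&(P[...,1]>.05)&(P[...,0]>.46)&(P[...,0]<.66)
    k,lab,st,ce=cv2.connectedComponentsWithStats(br.astype(np.uint8))
    for i in range(1,k):
        if st[i,4]>3:
            q=P[lab==i]; vu=np.argwhere(lab==i); print('blob',st[i],np.nanmedian(q,0).round(4),'min y',np.nanmin(q[:,1]).round(4),'z45',onz(n,ce[i],.05)[0].round(4))
E
```

```text
top ((0.5591527223587036, 0.18998336791992188), (0.16979758441448212, 0.20050594210624695), 87.84937286376953)
rear 57 [ 0.9994 -0.0356  0.5615  0.2733] -2.04
front 57 [ 0.9992 -0.0402  0.556   0.107 ] -2.3
left 48 [0.0292 0.9996 0.4604 0.1944] 88.33
right 47 [0.0353 0.9994 0.6589 0.2118] 87.98
blob [199 167   9  38 112] [0.6084 0.1052 0.0708] min y 0.0878 z45 [0.6036 0.1066 0.05  ]
blob [199 206   3   4   9] [0.5224 0.1076 0.05  ] min y 0.1068 z45 [0.5237 0.1083 0.05  ]
blob [199 211   7   6  22] [0.5008 0.1012 0.048 ] min y 0.0915 z45 [0.5021 0.1007 0.05  ]
side ((0.5591559410095215, 0.19736385345458984), (0.17082737386226654, 0.20240969955921173), 87.87553405761719)
rear 76 [ 0.9992 -0.0392  0.5612  0.281 ] -2.25
front 55 [ 0.9996 -0.0268  0.5554  0.1141] -1.53
left 57 [0.038  0.9993 0.4599 0.202 ] 87.82
right 53 [0.0328 0.9995 0.6589 0.1959] 88.12
```

```bash
python3 - <<'E'
from h import *
z=np.load('pics/top0.npz'); im,d=z['im'],z['d']; g=cv2.cvtColor(im,cv2.COLOR_RGB2GRAY).astype(float)
a=np.radians(88); X=np.array([np.cos(a),np.sin(a)]); Y=np.array([-X[1],X[0]]); C=np.array([.559,.191])
out=[]
for r0,r1,c0,c1 in((172,185,205,210),(209,222,203,208)):
    w=np.clip(g[r0:r1,c0:c1]-70,0,None); print(g[r0:r1,c0:c1+3].astype(int).tolist())
    vv,uu=np.mgrid[r0:r1,c0:c1]; u,v=(w*uu).sum()/w.sum(),(w*vv).sum()/w.sum()
    p=onz('top',[(u,v)],.047)[0,:2]; out.append(p); print((u,v),p.round(4),'local',(p-C)@X,(p-C)@Y)
print('sep',(out[0]-out[1]), 'mid y local',((out[0]+out[1])/2-C)@Y)
E
```

```text
[[32, 25, 25, 26, 26, 25, 26, 26], [33, 26, 26, 27, 26, 26, 25, 27], [39, 30, 29, 25, 25, 25, 26, 26], [72, 62, 49, 36, 27, 25, 28, 25], [124, 116, 102, 68, 38, 27, 25, 25], [158, 156, 144, 100, 49, 28, 28, 28], [154, 155, 143, 99, 49, 26, 26, 23], [107, 111, 100, 66, 33, 28, 28, 28], [51, 53, 48, 35, 28, 27, 27, 23], [31, 28, 28, 26, 25, 28, 27, 27], [30, 27, 26, 26, 26, 27, 25, 25], [32, 26, 26, 26, 27, 25, 26, 25], [31, 26, 27, 26, 27, 27, 27, 24]]
(np.float64(206.07838179519595), np.float64(177.44374209860936)) [0.6156 0.0912] local -0.0977147762000377 -0.0600748344828636
[[32, 27, 26, 28, 26, 26, 26, 29], [33, 27, 25, 26, 27, 27, 29, 27], [33, 27, 28, 26, 26, 29, 26, 25], [54, 50, 41, 33, 26, 26, 27, 22], [107, 104, 90, 57, 31, 29, 27, 28], [154, 151, 139, 91, 39, 27, 25, 29], [160, 160, 147, 95, 41, 27, 23, 26], [129, 133, 113, 68, 32, 25, 23, 25], [69, 74, 58, 34, 27, 23, 21, 24], [32, 31, 29, 27, 26, 22, 25, 21], [27, 26, 26, 25, 23, 23, 22, 21], [28, 25, 24, 26, 24, 21, 24, 22], [27, 25, 23, 24, 24, 22, 24, 24]]
(np.float64(204.03889585947303), np.float64(214.66875784190717)) [0.5019 0.0951] local -0.0978459458823092 0.05372878636974554
sep [ 0.11373887 -0.0038406 ] mid y local -0.003173024056559027
```

Emit:
{"fn": "send_rows", "kwargs": {
  "series": [
    [[-0.04, -0.036, 0], 0.07, 60],
    [[-0.08, -0.07, 0], 0.14, 60],
    [[-0.12, -0.107, 0], 0.22, 60],
    [[-0.16, -0.142, 0], 0.3, 60],
    [[-0.2, -0.178, 0], 0.38, 60],
    [[-0.24, -0.214, 0], 0.46, 60],
    [[-0.28, -0.249, 0], 0.54, 60],
    [[-0.32, -0.285, 0], 0.62, 60],
    [[-0.36, -0.32, 0], 0.7, 60],
    [[-0.4, -0.356, 0], 0.78, 60],
    [[-0.44, -0.392, 0], 0.86, 60],
    [[-0.48, -0.427, 0], 0.93, 60],
    [[-0.515, -0.459, 0], 0.98, 60],
    [[-0.545, -0.485, 0], 1.02, 60],
    [[-0.565, -0.503, 0], 1.038, 60],
    [[-0.5725, -0.51, 0], 1.038, 60],
    [[-0.5725, -0.51, 0], 1.038, 60],
    [[-0.5725, -0.51, 0], 1.038, 60]
  ],
  "squeeze": 20
}}

```text
clock: 2.35
tcp_pos: [0.5665, -0.1384, 0.2311]
tcp_rot: [[-0.094, 0.996, -0.001], [0.996, 0.094, 0.001], [0.001, -0.001, -1.0]]
wrist_force: [0.1, 0.4, 0.2]
gripper_width: 0.0511
```

Emit:
{"fn": "send_rows", "kwargs": {
  "series": [
    [[0, 0, 0.05], 0, 40],
    [[0, 0, 0.1], 0, 40],
    [[0, 0, 0.135], 0, 40],
    [[0, 0, 0.155], 0, 40],
    [[0, 0, 0.17], 0, 40],
    [[0, 0, 0.18], 0, 40],
    [[0, 0, 0.19], 0, 40],
    [[0, 0, 0.19], 0, 40],
    [[0, 0, 0.19], 0, 40]
  ]
}}

```text
clock: 3.48
tcp_pos: [0.5676, -0.1399, 0.0419]
tcp_rot: [[-0.093, 0.996, 0.001], [0.996, 0.093, -0.0], [-0.0, 0.001, -1.0]]
wrist_force: [-0.2, -0.5, -0.2]
gripper_width: 0.0342
```

```bash
python3 - <<'E'
from h import *
a,_=grab('top','top1'); b,_=grab('side','side1')
A=cv2.resize(a[140:250,180:330],(600,440)); B=cv2.resize(b[130:330,150:350],(440,440))
cv2.imwrite('pics/v1.png',cv2.resize(np.hstack([A,B]),(800,338))[:,:,::-1])
s=manip.read_state();print(s['tcp_pos'],s['wrist_force'],s['gripper_width'])
E
```

```text
[ 0.56759304 -0.13994129  0.04195504] [ 0.78841437 -0.05632424 -0.27775811] 0.03421105326218104
```

View pics/v1.png

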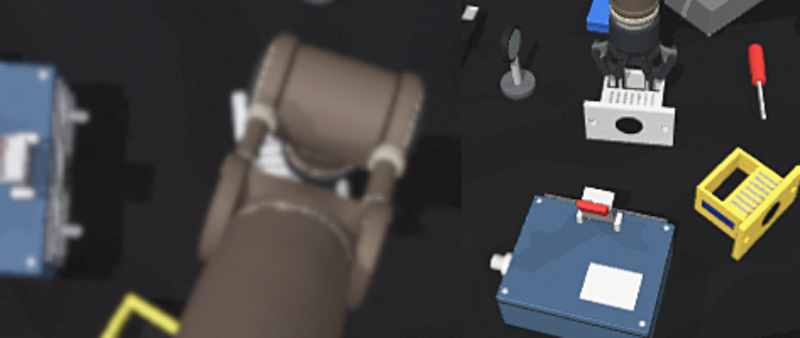

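The fingers are in the well with no contact. The side view keeps the flange face visible. Next I'll spread them to the walls.

Emit:
{"fn": "send_rows", "kwargs": {
  "series": [
    [[0, 0, 0.002], 0, 55],
    [[0, 0, 0.002], 0, 62],
    [[0, 0, 0.002], 0, 70],
    [[0, 0, 0.002], 0, 75],
    [[0, 0, 0.002], 0, 75]
  ]
}}

```text
clock: 4.2
tcp_pos: [0.5671, -0.1397, 0.0391]
tcp_rot: [[-0.093, 0.996, 0.0], [0.996, 0.093, -0.0], [-0.0, 0.0, -1.0]]
wrist_force: [1.3, -0.4, -2.5]
gripper_width: 0.0593
```

Emit:
{"fn": "send_rows", "kwargs": {
  "series": [
    [[0.004, 0, 0], 0.0, 75],
    [[0.012, 0, 0], 0.01, 75],
    [[0.022, 0, 0], 0.02, 75],
    [[0.032, 0, 0], 0.03, 75],
    [[0.042, 0, 0], 0.042, 75],
    [[0.052, 0, 0], 0.054, 75],
    [[0.062, 0, 0], 0.066, 75],
    [[0.072, 0, 0], 0.078, 75],
    [[0.082, 0, 0], 0.09, 75],
    [[0.092, 0, 0], 0.1, 75],
    [[0.102, 0, 0], 0.11, 75],
    [[0.112, 0, 0], 0.12, 75],
    [[0.121, 0.0003, 0], 0.1272, 75],
    [[0.128, 0.0005, 0], 0.1272, 75],
    [[0.1312, 0.0005, 0], 0.1272, 75],
    [[0.1312, 0.0005, 0], 0.1272, 75],
    [[0.1312, 0.0005, 0], 0.1272, 75]
  ]
}}

```text
clock: 6.32
tcp_pos: [0.5552, -0.0084, 0.0391]
tcp_rot: [[0.035, 0.999, -0.0], [0.999, -0.035, 0.001], [0.001, -0.0, -1.0]]
wrist_force: [0.0, 0.4, -1.1]
gripper_width: 0.0592
```

```bash
python3 - <<'E'
from h import *
a,d=grab('top','top2'); b,_=grab('side','side2')
A=cv2.resize(a[140:250,160:310],(600,440)); B=cv2.resize(b[150:290,160:300],(440,440))
cv2.imwrite('pics/v2.png',cv2.resize(np.hstack([A,B]),(800,338))[:,:,::-1])
s=manip.read_state();print(s['tcp_pos'],s['tcp_rot'].round(4).tolist(),s['wrist_force'],s['gripper_width'])
E
```

```text
[ 0.5551925  -0.00843369  0.03910684] [[0.0347, 0.9994, -0.0002], [0.9994, -0.0347, 0.0011], [0.0011, -0.0003, -1.0]] [-0.11378029  2.03790077 -2.64461589] 0.05901852740467975
```

View pics/v2.png

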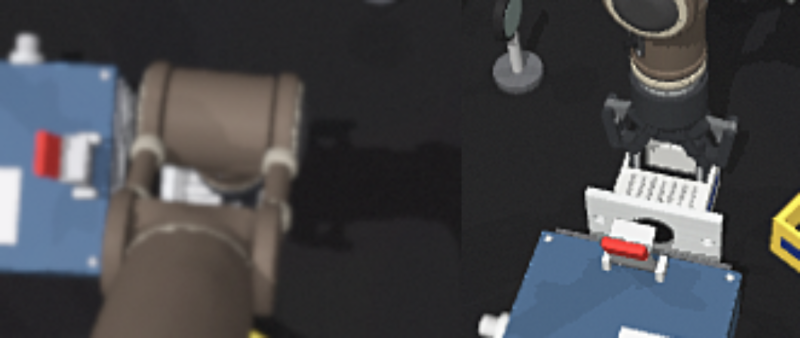

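The flange is squared up just short of the port, with the hook still up. I'll check it against the spectrometer in the side view.

```bash
python3 - <<'E'
from h import *
z=np.load('pics/side2.npz'); im,d=z['im'],z['d']; P=cloud('side',d)
hsv=cv2.cvtColor(im,cv2.COLOR_RGB2HSV)
m=(hsv[...,1]<60)&(hsv[...,2]>90)&(abs(P[...,2]-.082)<.008)&(P[...,1]>.03)&(P[...,1]<.09)&(P[...,0]<.65)&(P[...,0]>.46)
q=P[m]; print(m.sum(),np.percentile(q,[1,50,99],axis=0).round(4).tolist())
r=cv2.minAreaRect(q[:,:2].astype(np.float32)); print(r)
E
```

```text
355 [[0.4887, 0.0538, 0.0742], [0.5573, 0.0636, 0.0849], [0.6265, 0.0692, 0.0892]]
((0.5575214624404907, 0.061489202082157135), (0.014510068111121655, 0.13985450565814972), 88.11549377441406)
```

Emit:
{"fn": "send_rows", "kwargs": {
  "series": [
    [[0.004, 0, 0], 0, 66],
    [[0.008, 0, 0], 0, 66],
    [[0.012, 0, 0], 0, 66],
    [[0.015, 0, 0], 0, 66],
    [[0.018, 0, 0], 0, 66],
    [[0.02, 0, 0], 0, 66],
    [[0.022, 0, 0], 0, 66],
    [[0.024, 0, 0], 0, 66],
    [[0.026, 0, 0], 0, 66],
    [[0.028, 0, 0], 0, 66]
  ]
}}

```text
clock: 7.68
tcp_pos: [0.5565, 0.019, 0.0395]
tcp_rot: [[0.034, 0.999, 0.0], [0.999, -0.034, -0.0], [-0.0, 0.0, -1.0]]
wrist_force: [-0.3, -4.1, 2.8]
gripper_width: 0.0566
```

Emit:
{"fn": "send_rows", "kwargs": {
  "series": [
    [[0.001, 0, 0], 0, 66],
    [[0.002, 0, 0], 0, 66],
    [[0.003, 0, 0], 0, 66],
    [[0.004, 0, 0], 0, 66]
  ]
}}

```text
clock: 8.18
tcp_pos: [0.5565, 0.023, 0.0393]
tcp_rot: [[0.034, 0.999, 0.0], [0.999, -0.034, -0.0], [-0.0, 0.0, -1.0]]
wrist_force: [-0.1, -5.0, 3.3]
gripper_width: 0.0566
```

Emit:
{"fn": "send_rows", "kwargs": {
  "series": [
    [[0.001, 0, 0], 0, 66],
    [[0.002, 0, 0], 0, 66],
    [[0.003, 0, 0], 0, 66],
    [[0.004, 0, 0], 0, 66]
  ]
}}

```text
clock: 8.68
tcp_pos: [0.5565, 0.027, 0.0393]
tcp_rot: [[0.034, 0.999, -0.0], [0.999, -0.034, -0.0], [-0.0, -0.0, -1.0]]
wrist_force: [0.2, -5.1, 2.3]
gripper_width: 0.0565
```

```bash
cat > fl.py <<'E'
from h import *
import sys
im,d=grab('side',sys.argv[1]); P=cloud('side',d); hsv=cv2.cvtColor(im,cv2.COLOR_RGB2HSV)
m=(hsv[...,1]<60)&(hsv[...,2]>90)&(abs(P[...,2]-.082)<.008)&(P[...,1]>.03)&(P[...,1]<.125)&(P[...,0]<.65)&(P[...,0]>.46)
q=P[m]; print(m.sum(),np.percentile(q,[1,50,99],axis=0).round(4).tolist()); print(cv2.minAreaRect(q[:,:2].astype(np.float32)))
s=manip.read_state();print(s['clock'],s['tcp_pos'],s['wrist_force'],s['torque'],s['gripper_width'])
E
python3 fl.py side3
```

```text
368 [[0.4741, 0.0382, 0.0744], [0.5326, 0.0945, 0.0853], [0.6388, 0.1168, 0.0894]]
((0.5587972402572632, 0.07683279365301132), (0.17855878174304962, 0.08635679632425308), 0.4860857427120209)
8.725 [0.55652311 0.02717547 0.03924579] [-0.2738641  -5.57657843  2.94270488] [-0.68229447 -0.00498448  0.00667   ] 0.05617287324812576
```

Emit:
{"fn": "send_rows", "kwargs": {
  "series": [
    [[0.001, 0, 0], 0, 66],
    [[0.002, 0, 0], 0, 66],
    [[0.003, 0, 0], 0, 66],
    [[0.004, 0, 0], 0, 66]
  ]
}}

```text
clock: 9.22
tcp_pos: [0.5566, 0.031, 0.0392]
tcp_rot: [[0.034, 0.999, -0.0], [0.999, -0.034, 0.0], [0.0, -0.0, -1.0]]
wrist_force: [0.3, -4.6, 2.9]
gripper_width: 0.0562
```

Emit:
{"fn": "send_rows", "kwargs": {
  "series": [
    [[0.001, 0, 0], 0, 66],
    [[0.002, 0, 0], 0, 66],
    [[0.003, 0, 0], 0, 66]
  ]
}}

```text
clock: 9.6
tcp_pos: [0.5567, 0.034, 0.0392]
tcp_rot: [[0.034, 0.999, -0.0], [0.999, -0.034, 0.0], [0.0, -0.0, -1.0]]
wrist_force: [0.0, -5.7, 2.5]
gripper_width: 0.0563
```

```bash
python3 - <<'E'
from h import *
a,d=grab('top','top4'); b,_=grab('side','side4')
A=cv2.resize(a[140:250,160:310],(600,440)); B=cv2.resize(b[190:290,170:270],(440,440),interpolation=2)
cv2.imwrite('pics/v4.png',cv2.resize(np.hstack([A,B]),(800,338))[:,:,::-1])
E
```

```text
(no output)
```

View pics/v4.png

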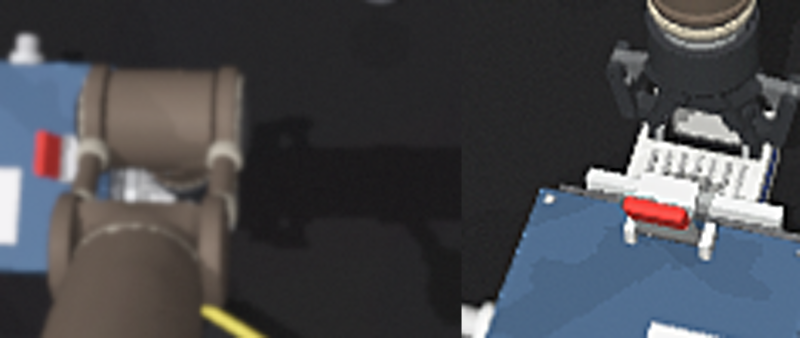

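The flange is nearly at the port, and the force is steady at about 5 N (sliding only) with no lateral load, so the pins are going in cleanly. I'll keep going until the force rises.

Emit:
{"fn": "send_rows", "kwargs": {
  "series": [
    [[0.001, 0, 0], 0, 66],
    [[0.002, 0, 0], 0, 66],
    [[0.003, 0, 0], 0, 66]
  ]
}}

```text
clock: 10.07
tcp_pos: [0.5568, 0.037, 0.0392]
tcp_rot: [[0.034, 0.999, -0.0], [0.999, -0.034, 0.0], [-0.0, -0.0, -1.0]]
wrist_force: [-0.3, -4.1, 2.4]
gripper_width: 0.0566
```

Emit:
{"fn": "send_rows", "kwargs": {
  "series": [
    [[0.001, 0, 0], 0, 66],
    [[0.002, 0, 0], 0, 66]
  ]
}}

```text
clock: 10.32
tcp_pos: [0.5569, 0.0391, 0.0392]
tcp_rot: [[0.034, 0.999, -0.0], [0.999, -0.034, 0.0], [0.0, -0.0, -1.0]]
wrist_force: [0.3, -4.4, 2.3]
gripper_width: 0.0564
```

```bash
python3 fl.py side5|tail -1
```

```text
10.375 [0.55690276 0.03907461 0.03922884] [-0.15324678 -4.58314835  2.65181691] [-0.70692645 -0.02988821 -0.07196995] 0.05640227088230862
```

Emit:
{"fn": "send_rows", "kwargs": {
  "series": [
    [[0.001, 0, 0], 0, 66],
    [[0.002, 0, 0], 0, 66]
  ]
}}

```text
clock: 10.62
tcp_pos: [0.5568, 0.0393, 0.0392]
tcp_rot: [[0.034, 0.999, -0.001], [0.999, -0.034, -0.003], [-0.003, -0.001, -1.0]]
wrist_force: [-1.5, -12.4, 3.9]
gripper_width: 0.0565
```

Emit:
{"fn": "send_rows", "kwargs": {
  "series": [
    [[0.001, 0, 0], 0, 66],
    [[0.002, 0, 0], 0, 66]
  ]
}}

```text
clock: 10.88
tcp_pos: [0.5567, 0.0394, 0.0393]
tcp_rot: [[0.034, 0.999, -0.001], [0.999, -0.034, -0.005], [-0.006, -0.001, -1.0]]
wrist_force: [-1.2, -18.7, 4.7]
gripper_width: 0.0562
```

Emit:
{"fn": "send_rows", "kwargs": {
  "series": [
    [[0.001, 0, 0], 0, 66],
    [[0.001, 0, 0], 0, 66]
  ]
}}

```text
clock: 11.12
tcp_pos: [0.5567, 0.0394, 0.0393]
tcp_rot: [[0.034, 0.999, -0.001], [0.999, -0.034, -0.007], [-0.007, -0.001, -1.0]]
wrist_force: [-2.3, -19.9, 4.1]
gripper_width: 0.0564
```

The advance stopped hard at TCP y=0.0394. Next I'll check whether that is home or the pin tips blocking.

```bash
python3 - <<'E'
from h import *
im,d=grab('side','side6'); P=cloud('side',d)
L=(P[...,:2]-[.559,.191])@np.array([[.0345,-.9994],[.9994,.0345]])
for s in(-.062,-.056,.05,.056,.062):
    m=(abs(L[...,1]-s)<.003)&(P[...,2]>.03)&(L[...,0]>-.125)&(L[...,0]<-.05)
    q=np.c_[L[m],P[m][:,2],cv2.cvtColor(im,cv2.COLOR_RGB2HSV)[m]]; q=q[np.argsort(q[:,0])]
    print(s); print(q[:,[0,2,4,5]].round(3)[:40:1].tolist())
cv2.imwrite('pics/v6.png',cv2.resize(im[185:285,165:285],(720,600),interpolation=2)[:,:,::-1])
E
```

```text
-0.062
[[-0.095, 0.084, 4.0, 214.0], [-0.094, 0.085, 7.0, 144.0], [-0.092, 0.085, 3.0, 252.0], [-0.091, 0.085, 2.0, 248.0], [-0.089, 0.085, 2.0, 240.0], [-0.088, 0.084, 1.0, 240.0], [-0.088, 0.089, 2.0, 246.0], [-0.085, 0.085, 2.0, 243.0], [-0.085, 0.081, 6.0, 131.0], [-0.085, 0.085, 1.0, 245.0], [-0.084, 0.083, 2.0, 157.0], [-0.084, 0.089, 1.0, 248.0], [-0.083, 0.083, 2.0, 111.0], [-0.08, 0.085, 5.0, 97.0], [-0.079, 0.087, 3.0, 96.0], [-0.077, 0.086, 10.0, 106.0], [-0.076, 0.085, 53.0, 101.0], [-0.076, 0.087, 30.0, 111.0], [-0.07, 0.092, 118.0, 136.0], [-0.07, 0.091, 116.0, 136.0], [-0.069, 0.093, 116.0, 136.0], [-0.067, 0.091, 111.0, 135.0], [-0.067, 0.091, 112.0, 134.0], [-0.063, 0.094, 110.0, 134.0], [-0.063, 0.093, 112.0, 132.0], [-0.062, 0.091, 108.0, 132.0], [-0.062, 0.091, 109.0, 131.0], [-0.062, 0.09, 107.0, 131.0], [-0.058, 0.093, 112.0, 146.0], [-0.057, 0.094, 111.0, 145.0], [-0.056, 0.091, 112.0, 146.0], [-0.055, 0.093, 111.0, 145.0], [-0.054, 0.091, 111.0, 143.0], [-0.054, 0.094, 112.0, 146.0], [-0.053, 0.091, 110.0, 146.0], [-0.052, 0.093, 109.0, 145.0], [-0.051, 0.09, 
[... 3957 characters left out ...]
97, 0.408, 46.0, 55.0], [-0.097, 0.427, 59.0, 112.0], [-0.097, 0.412, 39.0, 52.0], [-0.096, 0.426, 61.0, 108.0], [-0.096, 0.413, 56.0, 77.0], [-0.096, 0.428, 63.0, 110.0], [-0.095, 0.423, 63.0, 114.0], [-0.095, 0.425, 60.0, 115.0], [-0.095, 0.423, 62.0, 111.0], [-0.095, 0.419, 59.0, 91.0], [-0.095, 0.413, 61.0, 83.0], [-0.095, 0.424, 61.0, 105.0], [-0.094, 0.427, 61.0, 113.0], [-0.094, 0.419, 60.0, 97.0], [-0.094, 0.422, 58.0, 105.0], [-0.094, 0.422, 60.0, 110.0], [-0.094, 0.085, 5.0, 240.0], [-0.093, 0.417, 60.0, 94.0], [-0.093, 0.418, 61.0, 88.0], [-0.093, 0.417, 60.0, 98.0], [-0.093, 0.423, 59.0, 99.0], [-0.093, 0.419, 55.0, 83.0], [-0.093, 0.42, 60.0, 102.0], [-0.092, 0.086, 0.0, 255.0]]
```

View pics/v6.png

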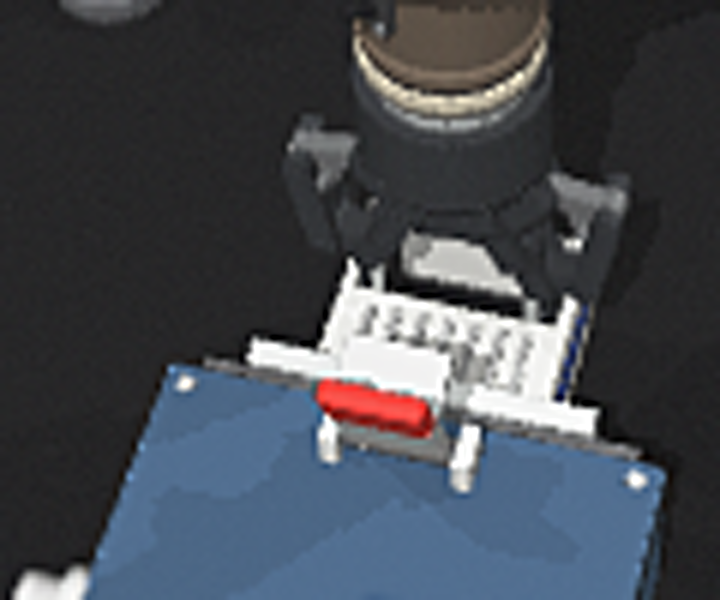

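The flange's 10 mm white top edge is hard against the grey port plate along its whole length, and the gap is parallel, so the head is home with the hook up. Now I'll back off inside the well, lift out and go behind the hook.

Emit:
{"fn": "send_rows", "kwargs": {
  "series": [
    [[-0.005, 0, 0], 0, 60],
    [[-0.009, 0, 0], 0, 50],
    [[-0.0115, 0, 0], 0, 45],
    [[-0.0115, 0, 0], 0, 40],
    [[-0.0115, 0, 0], 0, 40],
    [[-0.0115, 0, -0.01], 0, 40],
    [[-0.0115, 0, -0.03], 0, 40],
    [[-0.0115, 0, -0.07], 0, 30],
    [[-0.0115, 0, -0.12], 0, 10],
    [[-0.0115, 0, -0.165], 0, 0],
    [[-0.0115, 0, -0.195], 0, 0],
    [[-0.0115, 0, -0.2], 0, 0]
  ]
}}

```text
clock: 12.68
tcp_pos: [0.5587, 0.0326, 0.2429]
tcp_rot: [[0.034, 0.999, 0.007], [0.999, -0.034, -0.0], [0.0, 0.007, -1.0]]
wrist_force: [-0.1, 0.5, -0.5]
gripper_width: -0.0001
```

Emit:
{"fn": "send_rows", "kwargs": {
  "series": [
    [[0.02, -0.003, 0], 0, 0],
    [[0.06, -0.003, 0], 0, 0],
    [[0.1, -0.003, 0], 0, 0],
    [[0.14, -0.003, 0], 0, 0],
    [[0.165, -0.003, 0], 0, 0],
    [[0.1735, -0.003, 0], 0, 0],
    [[0.1735, -0.003, 0], 0, 0]
  ]
}}

```text
clock: 13.55
tcp_pos: [0.5585, 0.2064, 0.2377]
tcp_rot: [[0.033, 0.999, -0.003], [0.999, -0.033, -0.001], [-0.001, -0.003, -1.0]]
wrist_force: [-0.2, -0.2, 0.4]
gripper_width: -0.0003
```

```bash
python3 - <<'E'
from h import *
b,d=grab('side','side7'); cv2.imwrite('pics/v7.png',cv2.resize(b[165:315,145:295],(600,600),interpolation=2)[:,:,::-1])
P=cloud('side',d); L=(P[...,:2]-[.559,.1913])@np.array([[.0345,-.9994],[.9994,.0345]])
hsv=cv2.cvtColor(b,cv2.COLOR_RGB2HSV); red=(hsv[...,1]>150)&((hsv[...,0]<8)|(hsv[...,0]>172)); red[:,295:]=0; red[:185]=0
print(np.nanpercentile(np.c_[L[red],P[red][:,2]],[5,50,95],axis=0).round(4).tolist())
s=manip.read_state();print(s['clock'],s['tcp_pos'],s['wrist_force'],s['gripper_width'])
E
```

```text
[[-0.0292, -0.0023, 0.1514], [-0.0244, 0.0098, 0.1745], [-0.0202, 0.0185, 0.18]]
13.6 [0.55885825 0.20568365 0.23806403] [ 0.45719203 -0.14286971 -0.14863204] 0.00019012955424784912
```

View pics/v7.png

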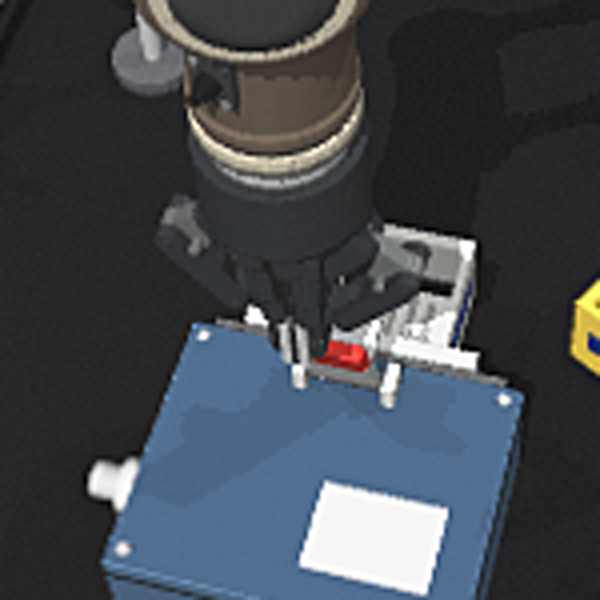

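The red tab is still up at spectrometer x≈−0.025, z≈0.17, and the fingers are behind it. The head is still docked. Now I'll swing the hook over along an arc.

Emit:
{"fn": "send_rows", "kwargs": {
  "series": [
    [[0, 0, 0.03], 0, 0],
    [[0, 0, 0.065], 0, 0],
    [[0, 0, 0.0855], 0, 0],
    [[0, 0, 0.0855], 0, 0],
    [[-0.02, 0, 0.0855], 0, 0],
    [[-0.033, 0, 0.0855], 0, 0],
    [[-0.044, 0, 0.0855], 0, 0],
    [[-0.054, 0, 0.0855], 0, 0],
    [[-0.0645, 0, 0.085], 0, 0],
    [[-0.0745, 0, 0.0845], 0, 0],
    [[-0.0835, 0, 0.0865], 0, 0],
    [[-0.092, 0, 0.0885], 0, 0],
    [[-0.1005, 0, 0.093], 0, 0],
    [[-0.109, 0, 0.0985], 0, 0],
    [[-0.109, 0, 0.0985], 0, 0]
  ]
}}

```text
clock: 15.48
tcp_pos: [0.5553, 0.096, 0.1399]
tcp_rot: [[0.035, 0.999, -0.002], [0.999, -0.035, -0.001], [-0.001, -0.002, -1.0]]
wrist_force: [0.4, -0.7, -0.3]
gripper_width: -0.0
```

Emit:
{"fn": "send_rows", "kwargs": {
  "series": [
    [[-0.007, 0, 0.0075], 0, 0],
    [[-0.0135, 0, 0.015], 0, 0],
    [[-0.017, 0, 0.0245], 0, 0],
    [[-0.02, 0, 0.031], 0, 0],
    [[-0.02, 0, 0.035], 0, 0],
    [[-0.02, 0, 0.037], 0, 0],
    [[-0.02, 0, 0.037], 0, 0]
  ]
}}

```text
clock: 16.35
tcp_pos: [0.5549, 0.0766, 0.105]
tcp_rot: [[0.034, 0.999, -0.002], [0.999, -0.034, -0.001], [-0.001, -0.001, -1.0]]
wrist_force: [-4.3, -2.7, 7.9]
gripper_width: -0.0003
```

Emit:
{"fn": "send_rows", "kwargs": {
  "series": [
    [[0, 0, 0.0015], 0, 0],
    [[0, 0, 0.003], 0, 0],
    [[0, 0, 0.003], 0, 0]
  ]
}}

```text
clock: 16.73
tcp_pos: [0.5551, 0.0766, 0.1047]
tcp_rot: [[0.033, 0.999, -0.002], [0.999, -0.033, -0.001], [-0.001, -0.002, -1.0]]
wrist_force: [-8.8, -2.1, 22.1]
gripper_width: -0.0001
```

Emit:
{"fn": "send_rows", "kwargs": {
  "series": [
    [[0, 0, -0.006], 0, 0],
    [[0, 0, -0.03], 0, 0],
    [[0, 0, -0.08], 0, 0],
    [[0, 0, -0.13], 0, 0],
    [[-0.05, 0, -0.16], 0, 0],
    [[-0.1, 0, -0.17], 0, 0],
    [[-0.15, 0, -0.17], 0, 0],
    [[-0.17, 0, -0.17], 0, 0],
    [[-0.17, 0, -0.17], 0, 0]
  ]
}}

```text
clock: 17.85
tcp_pos: [0.5492, -0.0934, 0.2703]
tcp_rot: [[0.037, 0.999, -0.001], [0.999, -0.037, 0.001], [0.001, -0.001, -1.0]]
wrist_force: [0.3, 0.3, -0.1]
gripper_width: 0.0
```

```bash
python3 - <<'E'
from h import *
b,d=grab('side','side8'); cv2.imwrite('pics/v8.png',cv2.resize(b[165:315,145:295],(600,600),interpolation=2)[:,:,::-1])
P=cloud('side',d); L=(P[...,:2]-[.559,.1913])@np.array([[.0345,-.9994],[.9994,.0345]])
hsv=cv2.cvtColor(b,cv2.COLOR_RGB2HSV); red=(hsv[...,1]>150)&((hsv[...,0]<8)|(hsv[...,0]>172)); red[:,295:]=0; red[:185]=0
print(np.nanpercentile(np.c_[L[red],P[red][:,2]],[5,50,95],axis=0).round(4).tolist())
s=manip.read_state();print(s['clock'],s['tcp_pos'],s['wrist_force'],s['gripper_width'])
E
```

```text
[[-0.1316, -0.0172, 0.103], [-0.1193, 0.0003, 0.1061], [-0.1069, 0.0175, 0.109]]
17.9 [ 0.54928197 -0.09232773  0.27022065] [-0.40322177  0.63053483  0.38812716] -7.838223542406957e-05
```

View pics/v8.png

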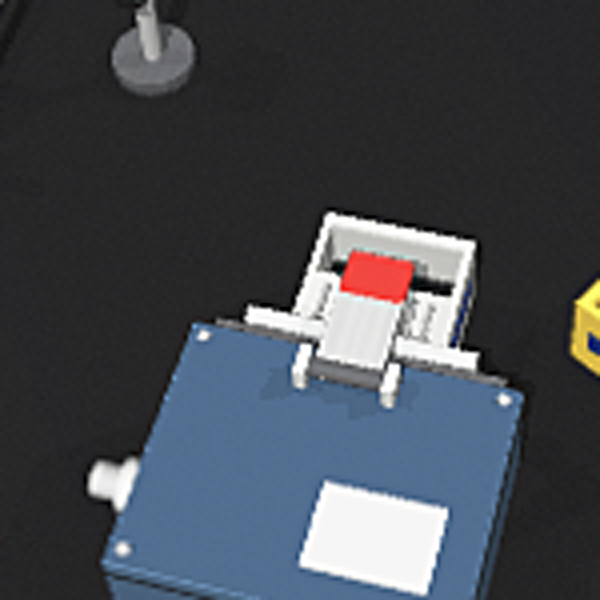

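The hook is level over the flange: the tab top is at about 0.105 m, it stood firm against a 22 N press, and the head is flush. The arm is clear, so I'll hand the job in.

```bash
python3 -c "
from plant import manip
print(manip.job_done())"
```

```text
the job is handed in; nothing more can be done
None
```

The detector head is docked on the spectrometer and the hook is down over its flange. I handed the job in at about 18 s. The robot gives no verdict, so what follows rests on my own last checks.

- **Docking:** I steered the head with the fingers spread in its well, turned it about 7° to square it up, and lined it up with the pins, which I saw about 3 mm off the middle. It slid on at about 5 N with almost no sideways load, then stopped hard. My push there peaked at about 20 N, and the side view showed the flange flush and parallel with the port plate.
- **Hook:** I pushed the red tab over and down with closed fingers until it stood firm against a 22 N press. Afterwards the camera put the tab's top at about 106 mm, against 105 mm for fully down, with the flange still flush.
- **Arm and bystanders:** The arm ended well clear at 0.27 m up, with no contact force. I did not go near the lens, filter case or screwdriver, and I did not measure them again afterwards.
- **Disagreement:** The two cameras put the spectrometer about 7 mm apart along the docking direction. The point where the head stopped agreed with the top view.

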